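# Hang the stirrer caddy on the drop-flap peg

## Robot

A 7-joint arm with a two-finger parallel gripper is mounted at the origin on the work surface. World frame = base frame: x ahead of the robot, y to its left, z up, the work surface at z = 0. Lengths are in m, angles in rad, forces in N, time in s.
With the tool pointing down it reaches from about 0.35 to 0.9 m from the base axis. Payload 8.1 kg.
Tool frame: the origin (TCP) lies midway between the tips of the shut fingers; the grasp point (between the pads) lies 19 mm behind it; z points along the fingers, x is the direction in which the jaws open and shut, and the axes are right-handed (so a half turn about z gives the same grasp; the last joint's range is limited). The gripper opens to 85 mm and grips with 20 to 120 N. Pads are 22 mm wide; open, the fingers measure 114 mm over their backs; the gripper's body (76 mm by 85 mm) begins 54 mm behind the grasp point. The pads swing forward as they close: fully open they stand 13 mm farther back than shut.
Start: joints at [-1.208, 0.434, 0.025, 1.573, -0.012, 1.134, -0.075], TCP at [0.281, 0.558, 0.231] pointing down, gripper open.
Joint ranges: [-2.62, 2.62], [-0.44, 2.09], [-1.27, 1.32], [0.08, 2.57], [-1.32, 4.46], [0.12, 2], [-2.74, 2.74]. Speed limits (rad/s): [2.22, 2.22, 3.01, 3.01, 3.14, 3.14, 3.14].

## Interface

Orientations are given as a rotation vector (axis times angle).
In Python, from bench import sense, snapshot, close_job gives the robot as it stands.
- The arm moves only by the tool arm_command, never from a script. Its argument "series" is a list of rows, each a list of 4 numbers: the shift along the tool's x, y, z each as a share of 0.2 m, from -1 to 1, then the turn about the tool's z as a share of 180 degrees, from -1 to 1. A call has 1 to 12 rows; each row is the pose to reach, as a shift and turn from the pose commanded when the call began, along the tool's axes at that moment, turning the shorter way round; what a row does not reach only later rows make up. A row lasts 1/12 s, in which the tool goes at most 41.7 mm and 7.16 degrees, less where a joint would pass 70% of its speed; a pose out of reach is approached as far as the arm can. A call with a number of a shift or a turn outside -1 to 1 is refused whole. A call with a gripper value outside its range is refused whole. "claw" is the gripper command: -1 is shut, 1 is fully open, values between are in proportion, set as the call begins (left out, the last holds). The fingers move at their own pace and stop on an object; "force" is the grip in N (left out, the last holds). Time passes only in rows, so rows that repeat a pose let the fingers close. It gives the time, the measured TCP pose, the force and the opening at its end, in the units of the state.
- sense(): the state, without advancing time (a new reading comes with each control period).
- snapshot(name): name is "scene" or "top" or "wrist"; returns a dict with "image" (400x640x3 uint8, red, green, blue), "camera_matrix" (3x3 intrinsics, pixels), "T" (4x4, takes a point from camera to world coordinates); the wrist camera has in their place "tool_from_camera" (4x4, takes a point from camera to tool coordinates, whose origin is the TCP and whose axes are the tool frame's). Camera axes: x right, y down, z forward; pixel columns grow to the right and rows downward; lengths in m; the calibration is good to about 2 mm. A picture is of the moment at which its call begins: read the wrist's pose just before it. There is no depth.
- close_job(): hands the job in, once; it reports no verdict.
The state is a dict: "t": time; "qpos": joint angles; "dq": joint speeds; "tau": joint torques, N m; "tcp_pos": TCP position; "ee_rot": TCP orientation; "contact_force": force on the tool from outside, world axes, zero at the start; "ft_torque": the same for the moment, N m; "width": finger opening in m.
Only numpy, scipy, OpenCV 4.12 (cv2) and the standard library are available. Lean on these libraries where they do the work, as an engineer would, in place of code of your own. Each camera call takes 0.05 s, during which the arm holds its last target. There are 200 camera calls.

## Task

Hang the wooden caddy by the hole in its back board on the steel peg of the stand: push it along the peg so that the board lifts the hanging flap, right back until the flap has dropped behind the board, then let it hang there, upright and close to the stand's face. The peg's height is adjustable and not known, so find it by looking or feeling; be gentle with the stand (never press hard on it) and leave the cup, jar and shaker alone.

Things in the scene. Friction and masses are not known exactly. Their poses are not given: they have to be found in the camera images.
- caddy: Open light-wood caddy, 0.25-0.42 kg, on the counter. Upright back board 9 mm thick (x -4.5 to 4.5), 180 wide (y), 122 tall at mid-width, ears at both ends to 144. Tray on its -x side: x -4.5 to -54.5, 50 mm tall. Origin: on the underside, below the middle of the board; x is the board's normal, pointing out through the back, away from the tray; y along the board; z up.
- eye (a point): Centre of the rectangular hole through the caddy's back board: 22 mm wide, 16 mm high, 100 mm above the caddy's underside, midway along the board. The strip of board above the hole is 14 mm high. Axes as the caddy's.
- ear_a (a point): Middle of the top edge of the back board's ear at caddy y = +66 mm, 144 mm above the underside. The ear is 48 mm wide (y), 9 mm thick (x), and rises 22 mm above the board. Grip an ear from above across its 9 mm: then the gripper stays beside the peg and flap.
- ear_b (a point): The same for the ear at caddy y = -66 mm.
- hook_stand: Fixed steel stand. Origin: on the counter straight below the front face (plane x = 0) that the board comes to rest on; x points from the face back into the post, y along the face, z up. Base plate x -35 to 95, 150 mm wide, 12 high; post 34 wide, 225 high. It bears pushes up to 20 N; more is pressing hard.
- peg_low (a point): Lowest place of the peg's root: on the stand's face, 168 mm above the counter; axes as the stand's. The peg is a level square bar 10 x 10 mm at y = 0 running from the face out to x = -80 mm. Its axis is 0 to 55 mm ABOVE this point, different each time and not measured: look or feel. It stays put under gentle forces. The hung hole's centre is 3 mm below the peg's axis.
- face_low (a point): Point on the stand's face 100 mm above the counter. The face is a plate 44 mm wide (y -22 to 22) from 96 mm below to 54 mm above the peg's axis; it moves in height with the peg. The hung caddy's x lies along the stand's x, the middle of its board 4.5 mm in front of the face.
- flap (a joint): Angle of the gravity flap, a steel plate 36 mm long, 24 wide, 5 thick, hung 44 mm above the peg's axis at stand x -46 from an arm (30 mm wide, to x -52, top 54 mm above the axis). 0: hanging, lower edge 3 mm above the peg; it swings only towards the face, up to 1.35 rad. The pushed board raises it to about 0.9-1.0 (under 2 N); it drops once the board's middle is about 13 mm from the face.
- cup: White ceramic cup, 84 mm across, 110 mm high; bystander. Origin at the centre of its underside.
- jar: Amber jar with steel lid, 70 mm across, 110 mm high; bystander. Origin at the centre of its underside.
- shaker: Steel shaker, 60 mm across, 100 mm high; bystander. Origin at the centre of its underside.
There are look-alikes about, which are no part of the job. Leave any blue, red or yellow look-alike of the caddy alone.

How it is judged:
On the way, in this order (a step that is already met when the one before it is completed fails the run):
1. the caddy's hole is on the peg and its board holds the flap up (value of joint flap above 0.5 rad and x of eye in the frame of hook_stand between -0.05 and 0.005 m and y of eye in the frame of hook_stand between -0.012 and 0.012 m and z of eye in the frame of hook_stand above 0.155 m), for 0.05 s.
2. the flap has dropped behind the board, which is on the peg near the face (value of joint flap below 0.12 rad and x of eye in the frame of hook_stand between -0.035 and 0.005 m and z of eye in the frame of hook_stand above 0.155 m), for 0.1 s.
At the end, for the whole second after the job is handed in: The caddy hangs at rest by its hole on the peg (its weight on the stand), the middle of its board within 25 mm of the face and within 12 mm of the peg sideways, hole centre 155 to 230 mm above the counter, upright within 0.2 rad, with the flap hanging closed (below 0.12 rad) behind the board (value of joint flap below 0.12 rad and x of eye in the frame of hook_stand between -0.025 and 0.005 m and y of eye in the frame of hook_stand between -0.012 and 0.012 m and z of eye in the frame of hook_stand between 0.155 and 0.23 m and angle between caddy's own z axis and vertical below 0.2 rad and contact force between caddy and hook_stand above 1 N and linear speed of caddy below 0.02 m/s); the robot touches nothing.
It fails at once if the caddy presses on the stand with more than 20 N (contact force between caddy and hook_stand above 20 N).
It fails at once if the robot presses on the stand with more than 20 N (contact force between any of the fingers, the arm and hook_stand above 20 N).
It fails at once if a bystander is moved by more than 30 mm (distance of any of cup, jar, shaker from where it was at the start of the episode above 0.03 m).
It also fails if it takes over 70 s, if anything falls off the work surface, if the arm or the gripper's body presses on something with over 40 N, if the wrist force passes 120 N, or if a joint passes its speed limit or range.

## Working session

There is one attempt and no reset: what is moved stays moved. The work goes in short steps, Python scripts to look and compute and a tool call to move; the robot and the scene stay as the last step left them, time stands still between calls to the robot, and variables do not carry over. Pictures are saved under pics/ and viewed, about 8 in all and at most 12, crops included, and the job is handed in when it is done.

Besides the shell and the picture viewer there is one more tool, called after "Request:" as a command line: name --pt "numbers of a row" for each row, then --argument value for the rest. arm_command: Moves the arm, as the interface text tells. Shift numbers are shares of 0.2 m and turn numbers shares of 180 degrees, none past 1 either way. Its arguments: {"type":"object","properties":{"series":{"type":"array"},"claw":{"type":"number"},"force":{"type":"number"}},"required":["series"]}

```bash
ls; mkdir -p pics; cat > h.py <<'E'
import numpy as np, cv2, pickle
from bench import sense, snapshot, close_job
from scipy.spatial.transform import Rotation as R
def shot(n,f):
    s=sense(); d=snapshot(n); cv2.imwrite(f'pics/{f}.png',d['image'][:,:,::-1])
    if 'T' not in d:
        W=np.eye(4);W[:3,:3]=R.from_rotvec(s['ee_rot']).as_matrix();W[:3,3]=s['tcp_pos'];d['T']=W@d['tool_from_camera']
    pickle.dump((d['camera_matrix'],d['T']),open(f'pics/{f}.pkl','wb'));return d
def ray(f,u,v):
    K,T=pickle.load(open(f'pics/{f}.pkl','rb'));r=T[:3,:3]@np.linalg.solve(K,[u,v,1.]);return T[:3,3],r/np.linalg.norm(r)
def onz(f,u,v,z):
    o,r=ray(f,u,v);return o+r*(z-o[2])/r[2]
def tri(*obs):
    A=np.zeros((3,3));b=np.zeros(3)
    for f,u,v in obs:
        o,r=ray(f,u,v);P=np.eye(3)-np.outer(r,r);A+=P;b+=P@o
    x=np.linalg.solve(A,b)
    return x,[np.linalg.norm((np.eye(3)-np.outer(r,r))@(x-o)) for o,r in [ray(*q) for q in obs]]
def proj(f,p):
    K,T=pickle.load(open(f'pics/{f}.pkl','rb'));q=K@(T[:3,:3].T@(np.asarray(p)-T[:3,3]));return q[:2]/q[2]
E
python3 - <<'E'
from h import *
for n in ('scene','top'):
    d=shot(n,n+'0');print(n,d['T'].round(3),d['camera_matrix'].round(1))
s=sense();print({k:np.round(v,3) for k,v in s.items()})
E
```

```text
pics
scene [[-0.485  0.594 -0.641  1.229]
 [ 0.874  0.344 -0.343  0.191]
 [ 0.017 -0.727 -0.686  0.894]
 [ 0.     0.     0.     1.   ]] [[404.6   0.  326.6]
 [  0.  404.6 204.2]
 [  0.    0.    1. ]]
top [[ 0.02  -0.995  0.101  0.427]
 [-1.    -0.019  0.012 -0.206]
 [-0.01  -0.101 -0.995  1.284]
 [ 0.     0.     0.     1.   ]] [[422.3   0.  319.3]
 [  0.  422.3 199.5]
 [  0.    0.    1. ]]
{'t': np.float64(0.1), 'qpos': array([-1.208,  0.435,  0.025,  1.574, -0.012,  1.134, -0.075]), 'dq': array([-0.001, -0.003, -0.001, -0.001, -0.   ,  0.002, -0.001]), 'tau': array([ 3.0000e-03, -6.7174e+01,  1.0280e+00, -3.1690e+01,  1.6000e-02,
        7.0000e-03, -0.0000e+00]), 'tcp_pos': array([0.281, 0.558, 0.231]), 'ee_rot': array([ 2.674e+00,  1.648e+00, -2.000e-03]), 'contact_force': array([-0.39 ,  0.49 ,  0.021]), 'ft_torque': array([-0.016,  0.021, -0.002]), 'width': np.float64(0.086)}
```

View pics/scene0.png

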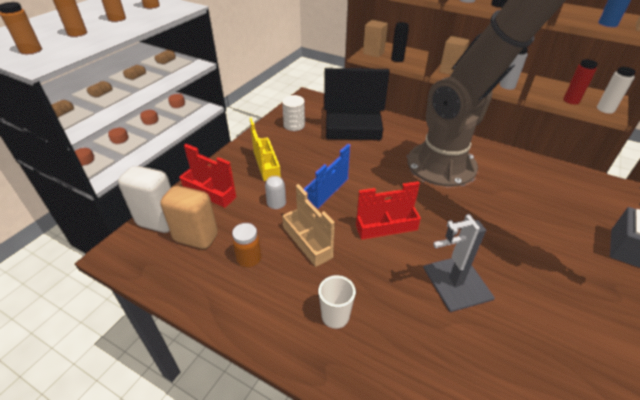

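View pics/top0.png

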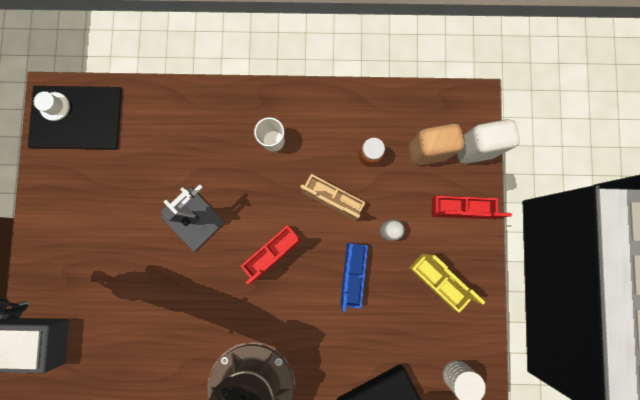

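The overview shows the wooden caddy at top (333,196) / scene (308,230), and the stand at top (190,215) / scene (460,262). I'll enlarge both in one composite.

```bash
cat >> h.py <<'E'
def comp(name,items,s=4,w=400,h=300):
    ts=[]
    for f,u,v in items:
        im=cv2.imread(f'pics/{f}.png');c=im[v:v+h//s,u:u+w//s];c=cv2.resize(c,None,fx=s,fy=s,interpolation=cv2.INTER_CUBIC)
        for k in range(0,w//s,10):
            cv2.putText(c,str(u+k),(k*s,8),0,.3,(0,255,255),1);cv2.line(c,(k*s,10),(k*s,16),(0,255,255),1)
        for k in range(0,h//s,10):
            cv2.putText(c,str(v+k),(0,k*s+4),0,.3,(0,255,0),1);cv2.line(c,(20,k*s),(26,k*s),(0,255,0),1)
        ts.append(c)
    cv2.imwrite(f'pics/{name}.png',np.vstack([np.hstack(ts[i:i+2]) for i in range(0,len(ts),2)]) if len(ts)>1 else ts[0])
E
python3 -c "
from h import *
comp('c1',[('top0',285,160),('top0',145,180),('scene0',260,185),('scene0',410,210)])"
```

```text
(no output)
```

View pics/c1.png

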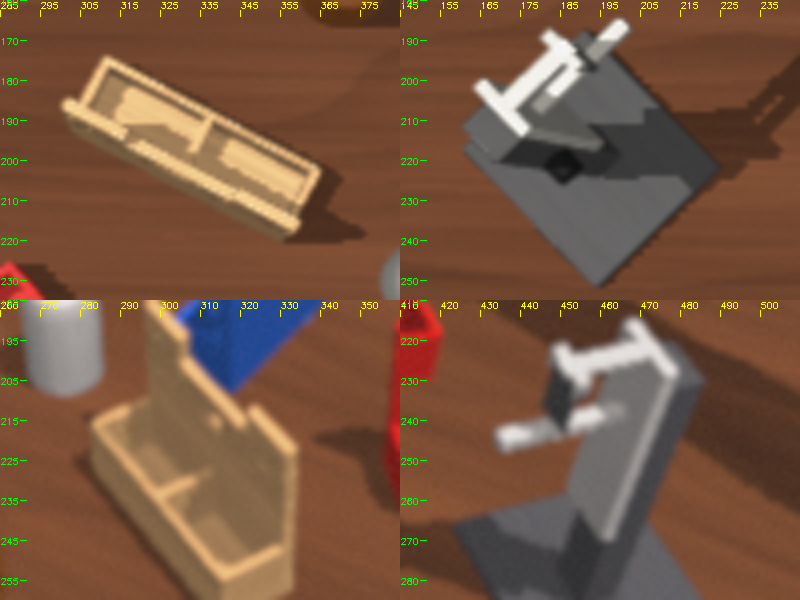

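```bash
python3 - <<'E'
from h import *
np.set_printoptions(precision=4,suppress=True)
E=[onz('top0',*p,.144) for p in [(301.5,186),(316.3,193.8),(345,207.3),(359.5,217)]]
for e in E: print('ear',e)
print('len',np.linalg.norm(E[3]-E[0])) 
for p in [(311.8,175),(364.8,203)]: print('tray',onz('top0',*p,.05))
B=[onz('top0',*p,.012) for p in [(161.3,217),(194.5,251.5),(225,221.5)]]
for b in B: print('base',b)
print(np.linalg.norm(B[1]-B[0]),np.linalg.norm(B[2]-B[1]))
for n,a,b in [('pegtip',(201,187),(434.5,245)),('facetopL/R',(165.5,201),(478,228.5)),('facetop other',(176,212.5),(467.5,216)),('bar a',(181.5,188.5),(454,223)),('bar b',(190,197)  ,(449,222)),('facetop mid',(171,207),(472.5,222))]:
    print(n,*tri(('top0',*a),('scene0',*b)))
E
```

```text
ear [ 0.5784 -0.1434  0.144 ]
ear [ 0.5578 -0.1841  0.144 ]
ear [ 0.5225 -0.2625  0.144 ]
ear [ 0.4969 -0.302   0.144 ]
len 0.1782793857026657
tray [ 0.6242 -0.1679  0.05  ]
tray [ 0.544 -0.325  0.05 ]
base [0.4935 0.2858 0.012 ]
base [0.392  0.1799 0.012 ]
base [0.4836 0.0921 0.012 ]
0.14664602478646538 0.12691710460622613
pegtip [0.5647 0.1194 0.1873] [np.float64(0.0014023462987408726), np.float64(0.0014023462987408613)]
facetopL/R [0.5208 0.1924 0.2409] [np.float64(0.0031932691513077587), np.float64(0.00319326915130777)]
facetop other [0.4929 0.1629 0.2415] [np.float64(0.0017502835989004657), np.float64(0.0017502835989004163)]
bar a [0.551  0.1445 0.2612] [np.float64(0.0006999749962831852), np.float64(0.0006999749962831982)]
bar b [0.5322 0.1309 0.2403] [np.float64(0.0022670524100296702), np.float64(0.00226705241002957)]
facetop mid [0.5062 0.1771 0.2409] [np.float64(0.0025243601530102857), np.float64(0.0025243601530103373)]
```

Request:
arm_command --pt "0 0 -0.6 0" --pt "0 0 -0.6 0.04" --pt "0 0 -0.6 0.08" --pt "-0.3 0.27 -0.6 0.12" --pt "-0.6 0.54 -0.6 0.16" --pt "-0.8 0.7 -0.6 0.2" --pt "-1 0.9 -0.6 0.24" --pt "-1 0.9 -0.6 0.28" --pt "-1 0.9 -0.6 0.32" --pt "-1 0.9 -0.6 0.36" --pt "-1 0.9 -0.6 0.4" --pt "-1 0.9 -0.6 0.44" --claw 0.2

```text
t: 1.1
tcp_pos: [0.3522, 0.2971, 0.3515]
ee_rot: [-3.11, 0.437, 0.0]
contact_force: [0.2, -0.4, -0.1]
width: 0.0515
```

```bash
cat >> h.py <<'E'
def rel(p,yaw,base=None):
    s=sense();M=R.from_rotvec(s['ee_rot']).as_matrix();d=M.T@(np.asarray(p)-s['tcp_pos'])/.2
    y=np.degrees(np.arctan2(M[1,0],M[0,0]));t=-((yaw-y+180)%360-180)/180
    print('t %.2f tcp'%s['t'],s['tcp_pos'].round(4),'yaw %.2f'%y,'tilt',np.degrees(np.arccos(-M[2,2])).round(2),'q7',s['qpos'][6].round(2),'F',s['contact_force'].round(1),'w',s['width'].round(4),'| rel',d.round(3),'turn',round(t,3))
E
python3 -c "
from h import *
rel([.50,-.25,.36],-27.2)"
```

```text
Traceback (most recent call last):
  File "h.py", line 34, in rel
    print('t %.2f tcp'%s['t'],s['tcp_pos'].round(4),'yaw %.2f'%y,'tilt',np.degrees(np.arccos(-M[2,2])).round(2),'q7',s['qpos'][6].round(2),'F',s['contact_force'].round(1),'w',s['width'].round(4),'| rel',d.round(3),'turn',round(t,3))
                                                                                                                                                                               ^^^^^^^^^^^^^^^^
AttributeError: 'float' object has no attribute 'round'
```

```bash
sed -i "s/s\['width'\].round(4)/round(float(s['width']),4)/" h.py; python3 -c "
from h import *
d=shot('wrist','w0');print(d['tool_from_camera'].round(3),d['camera_matrix'].round(0))
rel([.50,-.25,.36],-27.2)"
```

```text
[[ 1.    -0.     0.    -0.002]
 [ 0.     0.953  0.304 -0.077]
 [-0.    -0.304  0.953 -0.143]
 [ 0.     0.     0.     1.   ]] [[347.   0. 322.]
 [  0. 347. 197.]
 [  0.   0.   1.]]
t 1.15 tcp [0.3518 0.2979 0.3513] yaw -16.48 tilt 0.02 q7 -1.08 F [-0.2  0.9  0.8] w 0.051 | rel [ 1.488  2.417 -0.044] turn 0.06
```

Request:
arm_command --pt "0.3 0.2 0 0" --pt "0.5 0.4 0 0" --pt "0.7 0.6 0 0" --pt "0.8 0.8 0 0" --pt "0.8 1 0 0" --pt "0.8 1 0 0" --pt "0.8 1 0 0"

```text
t: 1.73
tcp_pos: [0.4529, 0.0567, 0.3515]
ee_rot: [3.111, -0.429, 0.001]
contact_force: [-0.5, -0.5, 1.2]
width: 0.0514
```

Request:
arm_command --pt "0.2 0.2 0 0" --pt "0.3 0.4 0 0" --pt "0.5 0.6 0 0" --pt "0.6 0.8 0 0" --pt "0.69 1 0 0" --pt "0.69 1 0 0" --pt "0.69 1 0 0"

```text
t: 2.32
tcp_pos: [0.5315, -0.1744, 0.3511]
ee_rot: [3.107, -0.432, 0.0]
contact_force: [-2.1, -0.6, 0.8]
width: 0.0511
```

Request:
arm_command --pt "0 0.2 0 0.03" --pt "0 0.42 0 0.06" --pt "0 0.42 0 0.06" --pt "0 0.42 0 0.06" --pt "0 0.42 0 0.06"

```text
t: 2.73
tcp_pos: [0.5098, -0.2468, 0.3509]
ee_rot: [-3.06, 0.711, 0.001]
contact_force: [0.4, 0.8, -0.8]
width: 0.051
```

```bash
python3 -c "
from h import *
rel([.50,-.25,.36],-27.2)
shot('wrist','w1')"
```

```text
t 2.73 tcp [ 0.5098 -0.2468  0.3509] yaw -26.15 tilt 0.04 q7 0.15 F [ 0.4  0.8 -0.8] w 0.051 | rel [-0.037  0.036 -0.045] turn 0.006
```

View pics/w1.png

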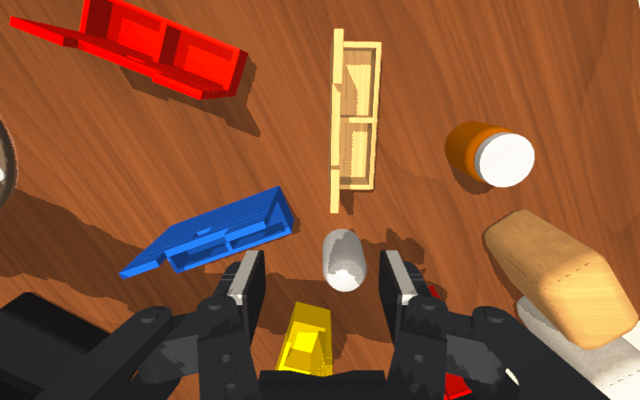

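```bash
python3 -c "
from h import *
comp('c2',[('w1',300,20),('w1',300,155)],s=5,w=400,h=350)
im=cv2.imread('pics/w1.png')
for v in (35,45,55,65,100,130,175,185,195,205): print(v,[tuple(int(c) for c in im[v,u,::-1]) for u in range(326,350,2)])"
```

```text
35 [(142, 79, 40), (143, 79, 40), (142, 77, 39), (152, 93, 50), (255, 235, 137), (255, 243, 149), (255, 241, 147), (255, 240, 145), (255, 240, 141), (156, 93, 49), (149, 82, 43), (149, 82, 42)]
45 [(153, 84, 45), (147, 81, 42), (144, 87, 46), (147, 108, 64), (255, 234, 136), (255, 243, 149), (255, 239, 145), (255, 240, 146), (254, 230, 135), (255, 240, 144), (255, 244, 148), (255, 244, 148)]
55 [(149, 83, 41), (149, 82, 41), (156, 103, 60), (154, 113, 67), (255, 240, 142), (255, 242, 150), (255, 240, 146), (255, 240, 145), (255, 224, 127), (208, 151, 89), (206, 151, 87), (214, 157, 92)]
65 [(155, 84, 44), (156, 86, 44), (154, 105, 61), (157, 113, 67), (255, 242, 144), (255, 241, 149), (255, 240, 147), (255, 240, 146), (245, 195, 113), (215, 157, 92), (254, 213, 120), (255, 223, 128)]
100 [(167, 93, 48), (168, 94, 47), (150, 108, 63), (255, 229, 131), (255, 236, 141), (255, 240, 144), (255, 242, 148), (236, 180, 101), (219, 161, 93), (217, 159, 92), (205, 151, 88), (218, 159, 93)]
130 [(166, 90, 48), (167, 95, 49), (167, 122, 73), (255, 229, 134), (255, 235, 140), (255, 242, 146), (25
[... 182 characters left out ...]
55, 240, 146), (255, 240, 142), (225, 167, 97), (212, 156, 92), (213, 156, 90), (221, 163, 94), (219, 161, 93)]
185 [(181, 100, 52), (169, 105, 59), (175, 125, 71), (255, 244, 150), (255, 240, 146), (255, 239, 145), (255, 236, 139), (220, 160, 94), (226, 166, 96), (227, 167, 97), (224, 164, 94), (223, 164, 94)]
195 [(176, 97, 48), (172, 96, 50), (195, 138, 81), (255, 244, 149), (255, 240, 147), (255, 240, 145), (255, 238, 140), (106, 62, 31), (102, 58, 30), (109, 62, 33), (109, 62, 32), (108, 62, 33)]
205 [(178, 99, 49), (171, 95, 47), (235, 174, 97), (255, 242, 149), (255, 239, 145), (255, 239, 145), (248, 192, 109), (173, 96, 47), (125, 71, 37), (107, 61, 32), (104, 58, 30), (109, 60, 32)]
```

View pics/c2.png

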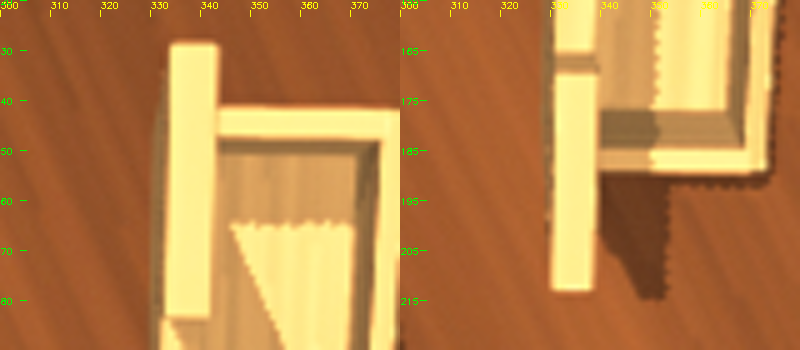

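```bash
python3 - <<'E'
from h import *
np.set_printoptions(precision=4,suppress=True)
P=[onz('w1',u,v,.144) for u,v in [(338.4,28.5),(337.2,83.5),(335.2,169.5),(334.3,213)]]
for p in P: print(p)
a,b=(P[2]+P[3])/2,(P[0]+P[1])/2
print('len',np.linalg.norm(P[3]-P[0]),'earlen',np.linalg.norm(P[1]-P[0]),np.linalg.norm(P[3]-P[2]),'ctr dist',np.linalg.norm(a-b))
y=(a-b)/np.linalg.norm(a-b);yaw=np.degrees(np.arctan2(y[1],y[0]))+90
print('caddy yaw(+180)',yaw%360,'mid',(a+b)/2,'ear_a',a)
yaw=(yaw-180)
g=(a+b)/2+y*.058;print('grasp xy',g)
for z in (.20,.119): rel([g[0],g[1],z],yaw)
print('shaker',onz('w1',344,262,.1))
E
```

```text
[ 0.5784 -0.1386  0.144 ]
[ 0.5569 -0.1813  0.144 ]
[ 0.519  -0.2564  0.144 ]
[ 0.4976 -0.299   0.144 ]
len 0.17961604972312334 earlen 0.04778488350716203 0.04768866969046012 ctr dist 0.13187930783857962
caddy yaw(+180) 333.2418341386095 mid [ 0.538  -0.2189  0.144 ] ear_a [ 0.5083 -0.2777  0.144 ]
grasp xy [ 0.5119 -0.2706  0.144 ]
t 2.78 tcp [ 0.5102 -0.2459  0.3509] yaw -26.08 tilt 0.06 q7 0.15 F [ 1.3 -0.6  0.1] w 0.0515 | rel [0.062 0.108 0.754] turn -0.996
t 2.78 tcp [ 0.5102 -0.2459  0.3509] yaw -26.08 tilt 0.06 q7 0.15 F [ 1.3 -0.6  0.1] w 0.0515 | rel [0.063 0.108 1.159] turn -0.996
shaker [ 0.4745 -0.3792  0.1   ]
```

Request:
arm_command --pt "0.06 0.11 0.15 0.004" --pt "0.06 0.11 0.3 0.004" --pt "0.06 0.11 0.45 0.004" --pt "0.06 0.11 0.6 0.004" --pt "0.06 0.11 0.7 0.004" --pt "0.06 0.11 0.76 0.004" --pt "0.06 0.11 0.76 0.004"

```text
t: 3.37
tcp_pos: [0.5104, -0.2698, 0.1968]
ee_rot: [-3.055, 0.728, 0.007]
contact_force: [-0.8, -0.0, 0.2]
width: 0.0515
```

```bash
python3 -c "
from h import *
rel([.5119,-.2706,.111],-26.76)"
```

```text
t 3.37 tcp [ 0.5104 -0.2698  0.1968] yaw -26.80 tilt 0.25 q7 0.28 F [-0.8 -0.   0.2] w 0.0515 | rel [0.01  0.    0.429] turn -0.0
```

Request:
arm_command --pt "0.01 0 0.1 0" --pt "0.01 0 0.2 0" --pt "0.01 0 0.3 0" --pt "0.01 0 0.38 0" --pt "0.01 0 0.43 0" --pt "0.01 0 0.43 0" --pt "0.01 0 0.43 0" --pt "0.01 0 0.43 0"

```text
t: 4.03
tcp_pos: [0.5135, -0.2734, 0.1147]
ee_rot: [3.055, -0.732, 0.003]
contact_force: [0.6, -0.7, 0.5]
width: 0.0514
```

Request:
arm_command --pt "0 0 0 0" --pt "0 0 0 0" --pt "0 0 0 0" --pt "0 0 0 0" --pt "0 0 0 0" --pt "0 0 0 0" --pt "0 0 0 0" --pt "0 0 0 0" --claw -1 --force 80

```text
t: 4.7
tcp_pos: [0.5127, -0.273, 0.1138]
ee_rot: [-3.055, 0.733, -0.001]
contact_force: [-1.4, 2.0, 6.2]
width: 0.0078
```

```bash
python3 -c "
from h import *
rel([.5119,-.2706,.21],-26.76)"
```

```text
t 4.70 tcp [ 0.5127 -0.273   0.1138] yaw -26.99 tilt 0.03 q7 0.36 F [-1.4  2.   6.2] w 0.0078 | rel [-0.009 -0.009 -0.481] turn -0.001
```

Request:
arm_command --pt "0 0 -0.03 0" --pt "0 0 -0.1 0" --pt "0 0 -0.2 0" --pt "0 0 -0.3 0" --pt "0 0 -0.4 0" --pt "0 0 -0.5 0" --pt "0 0 -0.6 0" --pt "0 0 -0.7 0" --pt "0 0 -0.8 0" --pt "0 0 -0.9 0" --pt "0 0 -0.95 0" --pt "0 0 -0.95 0"

```text
t: 5.7
tcp_pos: [0.5131, -0.2737, 0.3052]
ee_rot: [3.054, -0.733, 0.005]
contact_force: [0.1, 0.8, -3.3]
width: 0.0079
```

```bash
python3 -c "
from h import *
rel([.5615,.038,.30],-43.8)"
```

```text
t 5.70 tcp [ 0.5131 -0.2737  0.3052] yaw -27.00 tilt 0.17 q7 0.21 F [ 0.1  0.8 -3.3] w 0.0079 | rel [-0.492 -1.499  0.025] turn 0.093
```

Request:
arm_command --pt "-0.02 -0.05 0 0" --pt "-0.06 -0.15 0 0" --pt "-0.1 -0.28 0 0" --pt "-0.15 -0.42 0 0" --pt "-0.19 -0.55 0 0" --pt "-0.22 -0.66 0 0" --pt "-0.24 -0.72 0 0" --pt "-0.25 -0.75 0 0"

```text
t: 6.37
tcp_pos: [0.5357, -0.1126, 0.3013]
ee_rot: [-3.056, 0.727, 0.006]
contact_force: [0.1, 1.0, -3.8]
width: 0.0081
```

Request:
arm_command --pt "-0.02 -0.05 0 0.01" --pt "-0.06 -0.15 0 0.02" --pt "-0.1 -0.28 0 0.03" --pt "-0.15 -0.42 0 0.045" --pt "-0.19 -0.55 0 0.06" --pt "-0.22 -0.66 0 0.075" --pt "-0.24 -0.72 0 0.085" --pt "-0.245 -0.75 0 0.093" --pt "-0.245 -0.75 0 0.093" --pt "-0.245 -0.75 0 0.093" --pt "-0.245 -0.75 0 0.093"

```text
t: 7.28
tcp_pos: [0.56, 0.0379, 0.3028]
ee_rot: [2.914, -1.171, -0.001]
contact_force: [1.0, 0.2, -4.1]
width: 0.0081
```

```bash
python3 -c "
from h import *
rel([.5615,.038,.2],-43.8)
shot('wrist','w2');shot('scene','s2');shot('top','t2')
comp('c3',[('w2',120,0)],s=2,w=800,h=600)"
```

```text
t 7.28 tcp [0.56   0.0379 0.3028] yaw -43.78 tilt 0.07 q7 -0.66 F [ 1.   0.2 -4.1] w 0.0081 | rel [ 0.005 -0.006  0.514] turn 0.0
```

View pics/c3.png

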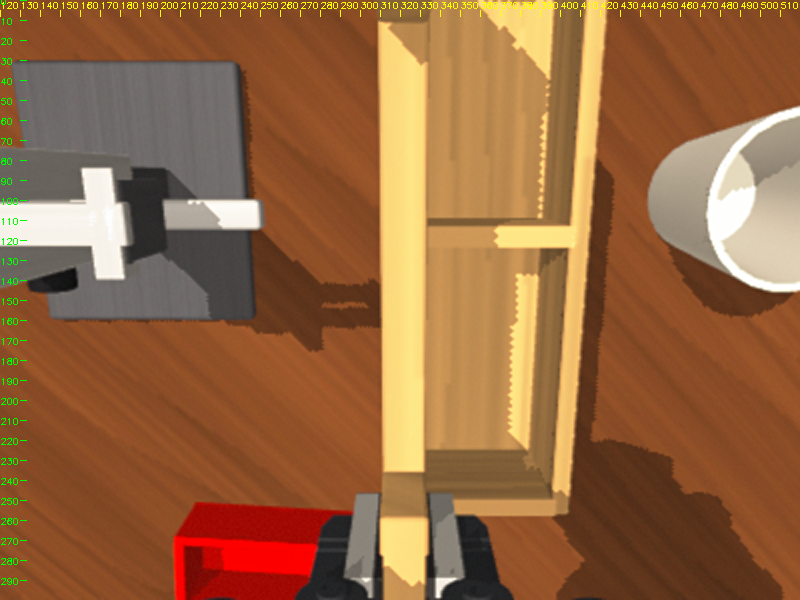

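Peg tip is at about (251,107) and the hinge bar spans u 161–180, v 84–139.5. The board top is u 310–334, with risers at v≈11 (ear_b) and v≈236/258 (ear_a). Next I'll fit the stand pose and check how the caddy sits in the hand.

```bash
cat > fit.py <<'E'
from h import *
from scipy.optimize import least_squares
np.set_printoptions(precision=4,suppress=True)
def W(p,q):
    x,y,a,h=p;c,s=np.cos(a),np.sin(a);return np.array([x+c*q[0]-s*q[1],y+s*q[0]+c*q[1],q[2]+(h if q[3] else 0)])
# view,u,v,(x,y,z,rel-to-axis),wu,wv
obs=[('w2',249,107,(-.08,0,.005,1),.3,1),('w2',202,106.7,(-.055,0,.005,1),0,1),
('w2',180.5,111.7,(-.052,0,.054,1),.7,1),('w2',171,83.7,(-.048,-.015,.054,1),0,1),('w2',171,139.5,(-.048,.015,.054,1),0,1),
('top0',161.3,217,(.095,-.075,.012,0),1,1),('top0',194.5,251.5,(.095,.075,.012,0),1,1),('top0',225,221.5,(-.035,.075,.012,0),1,1),
('w2',239,31,(-.035,-.075,.012,0),1,1),('w2',247,160,(-.035,.075,.012,0),1,1),
('scene0',434.5,245,(-.08,0,0,1),1,1),('top0',201,187,(-.08,0,.0,1),1,1),('scene0',478,228.5,(0.,.022*-1,.054,1),1,1),('scene0',467.5,216,(0,.022,.054,1),1,1),('top0',165.5,201,(0,-.022,.054,1),1,1),('top0',176,212.5,(0,.022,.054,1),1,1)]
def res(p):
    r=[]
    for f,u,v,q,a,b in obs:
        e=proj(f,W(p,q))-[u,v];r+=[a*e[0],b*e[1]]
    return r
if __name__=='__main__':
    s=least_squares(res,[.51,.17,np.radians(136.2),.187],loss='soft_l1')
    print(s.x,np.degrees(s.x[2]))
    for o in obs: print(o[0],o[3],(proj(o[0],W(s.x,o[3]))-o[1:3]).round(1))
E
python3 fit.py; python3 - <<'E'
from h import *
y=np.radians(136.2);X=np.array([np.cos(y),np.sin(y),0]);Y=np.array([-np.sin(y),np.cos(y),0])
t=np.array([.56,.0379,.3028]);o=t-.0597*Y-[0,0,.1138]
for n,q in [('earb riser bot',(0,-.042,.122)),('earb riser top',(0,-.042,.144)),('eara riser bot',(0,.042,.122)),('eara top',(0,.042,.144)),('mid front',(-.0045,0,.122)),('mid back',(.0045,0,.122)),('tray end',(-.0545,.09,.05)),('divider rim',(-.0545,0,.05))]:
    print(n,proj('w2',o+q[0]*X+q[1]*Y+[0,0,q[2]]).round(1))
E
```

```text
[0.5087 0.1739 2.3786 0.191 ] 136.28089326426058
w2 (-0.08, 0, 0.005, 1) [ 0.5 -0. ]
w2 (-0.055, 0, 0.005, 1) [11.5  0.3]
w2 (-0.052, 0, 0.054, 1) [1.8 0.3]
w2 (-0.048, -0.015, 0.054, 1) [0.6 0.2]
w2 (-0.048, 0.015, 0.054, 1) [ 7.6 -0.7]
top0 (0.095, -0.075, 0.012, 0) [-2.7  0.5]
top0 (0.095, 0.075, 0.012, 0) [-1.9  1.2]
top0 (-0.035, 0.075, 0.012, 0) [-1.1  0.5]
w2 (-0.035, -0.075, 0.012, 0) [-1.4 -1.4]
w2 (-0.035, 0.075, 0.012, 0) [-0.5 -0.1]
scene0 (-0.08, 0, 0, 1) [-0.9 -0.7]
top0 (-0.08, 0, 0.0, 1) [-0.6 -0.7]
scene0 (0.0, -0.022, 0.054, 1) [-2.5 -0.7]
scene0 (0, 0.022, 0.054, 1) [-2.6 -1.6]
top0 (0, -0.022, 0.054, 1) [-0.9 -1.1]
top0 (0, 0.022, 0.054, 1) [ 0.8 -0.1]
earb riser bot [324.5   9.7]
earb riser top [325.1  -6.4]
eara riser bot [324.  233.2]
eara top [324.4 257.9]
mid front [336.  132.2]
mid back [312.5 132.2]
tray end [405.8 256.3]
divider rim [417.2 116.6]
```

```bash
cat >> h.py <<'E'
SO=np.array([.5087,.1739]);SA=np.radians(136.28)
SX=np.array([np.cos(SA),np.sin(SA)]);SY=np.array([-SX[1],SX[0]])
EO=np.array([.0008,-.0590,-.0135]) # eye minus tcp in stand axes
def eye():
    s=sense();d=np.asarray(s['tcp_pos'])[:2]-SO;F=s['contact_force']
    print('eye stand',(np.array([d@SX,d@SY,s['tcp_pos'][2]])+EO).round(4),'F stand',round(float(F[:2]@SX),1),round(float(F[:2]@SY),1),round(float(F[2]),1))
def go(x,y,z):
    q=np.array([x,y,z])-EO;p=SO+q[0]*SX+q[1]*SY;eye();rel([p[0],p[1],q[2]],np.degrees(SA)-180)
E
python3 -c "
from h import *
go(-.105,0,.191)"
```

```text
eye stand [-0.1303  0.0034  0.2898] F stand -0.6 0.6 -3.5
t 7.43 tcp [0.5603 0.0382 0.3033] yaw -43.80 tilt 0.01 q7 -0.66 F [ 0.  -0.9 -3.5] w 0.0077 | rel [-0.127 -0.017  0.494] turn -0.0
```

Request:
arm_command --pt "0 -0.01 0.05 0" --pt "0 -0.015 0.15 0" --pt "0 -0.015 0.25 0" --pt "0 -0.015 0.35 0" --pt "0 -0.015 0.43 0" --pt "-0.05 -0.015 0.48 0" --pt "-0.1 -0.015 0.495 0" --pt "-0.125 -0.015 0.495 0" --pt "-0.125 -0.015 0.495 0" --pt "-0.125 -0.015 0.495 0" --pt "-0.125 -0.015 0.495 0"

```text
t: 8.35
tcp_pos: [0.5453, 0.0585, 0.2052]
ee_rot: [-2.915, 1.17, -0.003]
contact_force: [-0.1, 0.6, -3.9]
width: 0.0082
```

```bash
python3 -c "
from h import *
go(-.08,0,.191)
for n in ('wrist','scene'): shot(n,n[0]+'3')
a=cv2.imread('pics/w3.png')[40:190,140:360];b=cv2.imread('pics/s3.png')[190:290,380:480]
a=cv2.resize(a,None,fx=2,fy=2,interpolation=3)[:300,:440];b=cv2.resize(b,(360,360),interpolation=3)[:300]
cv2.imwrite('pics/c4.png',np.hstack([a,b]))
print(proj('s3',[*(SO-.08*SX),.191]),proj('s3',[*(SO-.105*SX),.191]))"
```

```text
eye stand [-0.1054 -0.0009  0.1917] F stand 0.5 -0.3 -3.9
t 8.35 tcp [0.5453 0.0585 0.2052] yaw -43.73 tilt 0.11 q7 -0.63 F [-0.1  0.6 -3.9] w 0.0082 | rel [-0.127  0.005  0.003] turn -0.0
[433.61999933 244.35617068] [423.84374409 246.69929069]
```

View pics/c4.png

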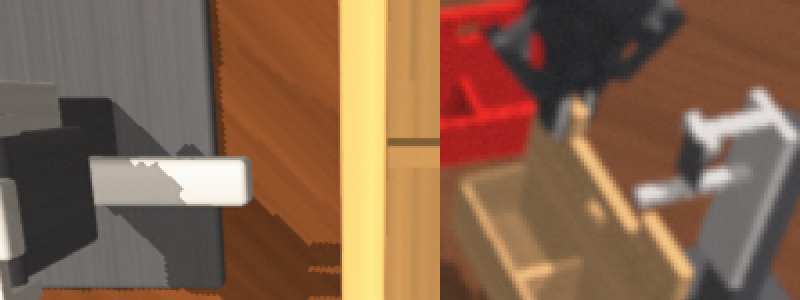

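Request:
arm_command --pt "-0.03 0.005 0 0" --pt "-0.06 0.005 0 0" --pt "-0.08 0.005 0 0" --pt "-0.095 0.005 0 0" --pt "-0.105 0.005 0 0" --pt "-0.115 0.005 0 0" --pt "-0.12 0.005 0 0" --pt "-0.12 0.005 0 0" --pt "-0.12 0.005 0 0"

```text
t: 9.2
tcp_pos: [0.5266, 0.0745, 0.2044]
ee_rot: [-2.916, 1.17, -0.0]
contact_force: [0.2, -1.2, -4.2]
width: 0.0077
```

```bash
python3 -c "
from h import *
go(-.07,0,.191)"
```

```text
eye stand [-0.0808  0.0005  0.1909] F stand -1.0 0.7 -4.2
t 9.20 tcp [0.5266 0.0745 0.2044] yaw -43.73 tilt 0.01 q7 -0.68 F [ 0.2 -1.2 -4.2] w 0.0077 | rel [-0.054 -0.002 -0.001] turn -0.0
```

Request:
arm_command --pt "-0.01 0 0 0" --pt "-0.02 0 0 0" --pt "-0.03 0 0 0" --pt "-0.04 0 0 0" --pt "-0.05 0 0 0" --pt "-0.05 0 0 0" --pt "-0.05 0 0 0"

```text
t: 9.78
tcp_pos: [0.5192, 0.0816, 0.2043]
ee_rot: [-2.916, 1.17, 0.0]
contact_force: [0.2, 0.6, -3.1]
width: 0.0078
```

```bash
python3 -c "
from h import *
go(-.07,0,.191)"
```

```text
eye stand [-0.0706  0.0004  0.1908] F stand 0.3 -0.6 -3.1
t 9.78 tcp [0.5192 0.0816 0.2043] yaw -43.72 tilt 0.01 q7 -0.7 F [ 0.2  0.6 -3.1] w 0.0078 | rel [-0.003 -0.002 -0.001] turn 0.0
```

Request:
arm_command --pt "-0.02 0 0 0" --pt "-0.04 0 0 0" --pt "-0.06 0 0 0" --pt "-0.08 0 0 0" --pt "-0.1 0 0 0" --pt "-0.12 0 0 0" --pt "-0.14 0 0 0" --pt "-0.16 0 0 0" --pt "-0.18 0 0 0" --pt "-0.2 0 0 0" --pt "-0.2 0 0 0" --pt "-0.2 0 0 0"

```text
t: 10.78
tcp_pos: [0.4902, 0.1093, 0.2043]
ee_rot: [-2.916, 1.169, 0.0]
contact_force: [0.5, 0.5, -4.6]
width: 0.0079
```

```bash
python3 -c "
from h import *
go(-.012,0,.191)
for n in ('wrist','scene'): shot(n,n[0]+'4')
a=cv2.imread('pics/w4.png')[40:190,140:360];b=cv2.imread('pics/s4.png')[190:290,400:500]
a=cv2.resize(a,None,fx=2,fy=2,interpolation=3)[:300,:440];b=cv2.resize(b,(360,360),interpolation=3)[:300]
cv2.imwrite('pics/c5.png',np.hstack([a,b]))"
```

```text
eye stand [-0.0305  0.0004  0.1908] F stand 0.0 -0.7 -4.6
t 10.78 tcp [0.4902 0.1093 0.2043] yaw -43.70 tilt 0.01 q7 -0.79 F [ 0.5  0.5 -4.6] w 0.0079 | rel [-0.092 -0.002 -0.001] turn 0.0
```

View pics/c5.png

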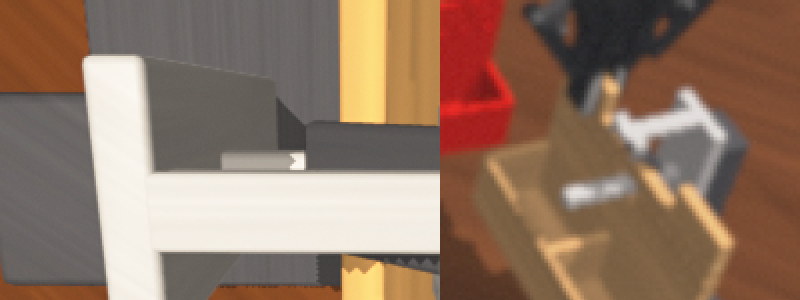

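The peg is through the hole, seen over the tray in the scene crop at about (600,190), and the flap is lifted by the board. There are no side forces, so I'll keep pushing slowly.

Request:
arm_command --pt "-0.015 0 0 0" --pt "-0.03 0 0 0" --pt "-0.045 0 0 0" --pt "-0.06 0 0 0" --pt "-0.07 0 0 0" --pt "-0.08 0 0 0" --pt "-0.09 0 0 0" --pt "-0.09 0 0 0" --pt "-0.09 0 0 0"

```text
t: 11.63
tcp_pos: [0.4773, 0.1217, 0.2043]
ee_rot: [-2.916, 1.17, 0.0]
contact_force: [-0.2, -0.7, -4.1]
width: 0.0077
```

```bash
python3 -c "
from h import *
go(-.008,0,.191)"
```

```text
eye stand [-0.0126  0.0004  0.1908] F stand -0.3 0.6 -4.1
t 11.63 tcp [0.4773 0.1217 0.2043] yaw -43.72 tilt 0.01 q7 -0.84 F [-0.2 -0.7 -4.1] w 0.0077 | rel [-0.023 -0.002 -0.001] turn 0.0
```

Advance 1 mm per row to about −0.0085, then check.

Request:
arm_command --pt "-0.005 0 0 0" --pt "-0.01 0 0 0" --pt "-0.015 0 0 0" --pt "-0.02 0 0 0" --pt "-0.02 0 0 0" --pt "-0.02 0 0 0"

```text
t: 12.13
tcp_pos: [0.4744, 0.1244, 0.2043]
ee_rot: [-2.916, 1.17, 0.0]
contact_force: [-0.6, -0.0, -4.3]
width: 0.0078
```

```bash
python3 -c "
from h import *
go(-.006,0,.191)
shot('wrist','w5');shot('scene','s5')
a=cv2.imread('pics/w5.png')[40:190,200:420];b=cv2.imread('pics/s5.png')[190:290,400:500]
a=cv2.resize(a,None,fx=2,fy=2,interpolation=3)[:300,:440];b=cv2.resize(b,(360,360),interpolation=3)[:300]
cv2.imwrite('pics/c6.png',np.hstack([a,b]))"
```

```text
eye stand [-0.0087  0.0005  0.1908] F stand 0.5 0.4 -4.3
t 12.13 tcp [0.4744 0.1244 0.2043] yaw -43.73 tilt 0.0 q7 -0.85 F [-0.6 -0.  -4.3] w 0.0078 | rel [-0.013 -0.002 -0.001] turn -0.0
```

View pics/c6.png

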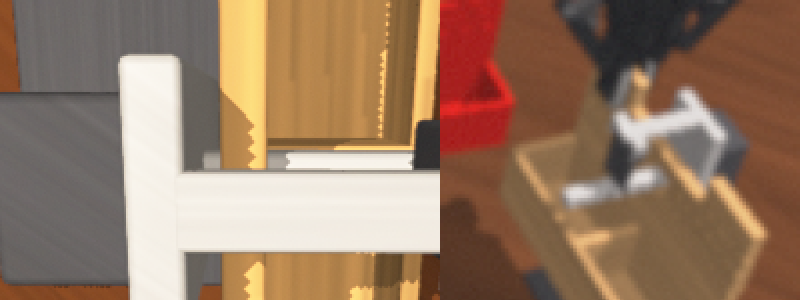

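The flap has dropped in front of the board, visible as a vertical dark plate at (620,160) in the scene crop. I'll push a little nearer the face, then lower onto the peg, watching the forces.

Request:
arm_command --pt "-0.003 0 0 0" --pt "-0.006 0 0 0" --pt "-0.009 0 0 0" --pt "-0.012 0 0 0" --pt "-0.012 0 0 0"

```text
t: 12.65
tcp_pos: [0.4726, 0.1261, 0.2043]
ee_rot: [-2.916, 1.17, 0.0]
contact_force: [0.7, 0.1, -3.4]
width: 0.0076
```

Request:
arm_command --pt "0 0 0.004 0" --pt "0 0 0.008 0" --pt "0 0 0.012 0" --pt "0 0 0.012 0" --pt "0 0 0.012 0"

```text
t: 13.07
tcp_pos: [0.4728, 0.1259, 0.2021]
ee_rot: [-2.915, 1.17, 0.0]
contact_force: [-1.5, -1.2, 1.9]
width: 0.0079
```

```bash
python3 -c "
from h import *
go(-.006,0,.188)"
```

```text
eye stand [-0.0064  0.0005  0.1886] F stand 0.2 2.0 1.9
t 13.07 tcp [0.4728 0.1259 0.2021] yaw -43.74 tilt 0.02 q7 -0.85 F [-1.5 -1.2  1.9] w 0.0079 | rel [-0.002 -0.003  0.003] turn -0.0
```

Contact is felt: Fz went from −3.4 to +1.9 N at eye z ≈ 0.1886, so the weight is on the peg. Release now.

Request:
arm_command --pt "0 0 0 0" --pt "0 0 0 0" --pt "0 0 0 0" --pt "0 0 0 0" --pt "0 0 0 0" --pt "0 0 0 0" --claw -0.4

```text
t: 13.57
tcp_pos: [0.4728, 0.126, 0.2019]
ee_rot: [-2.915, 1.17, -0.0]
contact_force: [0.1, -0.8, -0.1]
width: 0.0257
```

```bash
python3 -c "
from h import *
go(-.006,0,.188)
shot('wrist','w6');shot('scene','s6')
a=cv2.imread('pics/w6.png')[60:360,200:440];b=cv2.imread('pics/s6.png')[180:300,400:520]
a=cv2.resize(a,None,fx=1.5,fy=1.5,interpolation=3);b=cv2.resize(b,(440,440),interpolation=3)
cv2.imwrite('pics/c7.png',np.hstack([a[:440],b]))"
```

```text
eye stand [-0.0064  0.0004  0.1884] F stand -0.7 0.5 -0.1
t 13.57 tcp [0.4728 0.126  0.2019] yaw -43.73 tilt 0.01 q7 -0.85 F [ 0.1 -0.8 -0.1] w 0.0257 | rel [-0.002 -0.002  0.002] turn -0.0
```

View pics/c7.png

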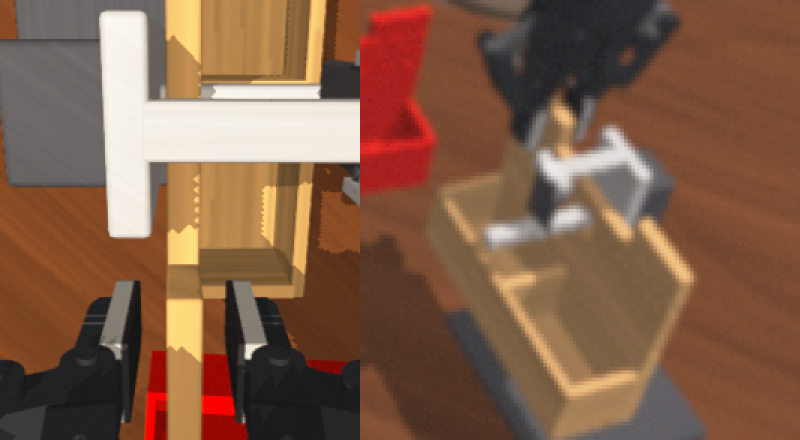

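The ear stands clear between the open pads, and the caddy hangs level with the flap down. Retreat straight up.

Request:
arm_command --pt "0 0 -0.05 0" --pt "0 0 -0.12 0" --pt "0 0 -0.2 0" --pt "0 0 -0.3 0" --pt "0 0 -0.4 0" --pt "0 0 -0.55 0" --pt "0 0 -0.7 0" --pt "0 0 -0.8 0" --pt "0 0 -0.8 0" --pt "0 0 -0.8 0" --pt "0 0 -0.8 0" --pt "0 0 -0.8 0"

```text
t: 14.67
tcp_pos: [0.4722, 0.1258, 0.3611]
ee_rot: [2.914, -1.17, -0.002]
contact_force: [-1.0, -0.2, -0.0]
width: 0.0256
```

```bash
python3 -c "
from h import *
eye()
shot('top','t7');shot('scene','s7');shot('wrist','w7')
a=cv2.imread('pics/w7.png')[0:300,150:510];b=cv2.imread('pics/s7.png')[180:300,400:520]
b=cv2.resize(b,(300,300),interpolation=3)
cv2.imwrite('pics/c8.png',np.hstack([a,b]))"
```

```text
eye stand [-0.006   0.001   0.3476] F stand 0.6 0.8 -0.0
```

View pics/c8.png

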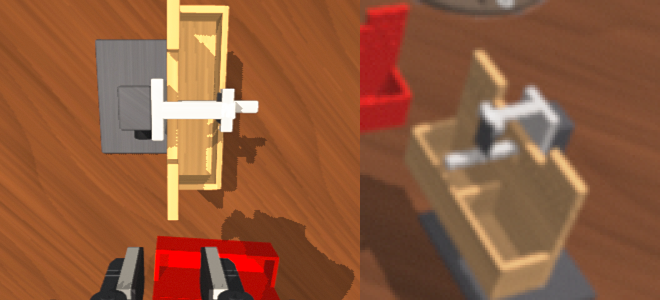

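Final view: the caddy is upright on the peg, close to the face and square to it. The flap hangs in front of the board and the gripper is clear.

```bash
python3 -c "
from h import *
close_job()"
```

```text
the job is handed in; nothing more can be done
```

I hung the wooden caddy on the stand's peg and handed the job in at about 15 s of the 70 s allowed. The hand-in gives no verdict.

- **How it went:** I gripped ear_a from above with 80 N and put the hole over the peg. I then pushed along the peg until the flap lifted and dropped behind the board. Lowering about 2 mm put the weight on the peg, and I released and moved straight up.
- **Peg height:** The cameras gave an axis height of about 0.191 m. Feeling the contact while lowering gave about 0.1916 m, so the two agree.
- **Forces:** The largest change I read at the wrist was about 6 N, against the 20 N limit. I only read forces at the end of each move, not in between.
- **Last checks:**
  - The caddy was upright and square to the face.
  - The middle of its board was about 6 mm from the face, and it was about 0.5 mm off the peg sideways (from the arm's position just before release).
  - The flap was closed.
  - The gripper was clear, with no force on it.
- **Uncertain:** The camera views placed the face with a spread of a few mm, so the 6 mm gap is an estimate, well inside the 25 mm allowed. I did not re-measure the cup, jar or shaker at the end; the arm's path stayed away from them.

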